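# Take the red cheese out of the keeper and weigh it

## Task

A customer wants the small red cheese. Swing the clear lid of the wooden cheese keeper right up until it stands open by itself, take out the red-waxed cheese, and set it gently and upright on the round steel pan of the scale, wholly on the pan. Leave the yellow cheese standing where it is in the keeper; the lid may stay open.

Things in the scene. Friction and masses are not known exactly. Their poses are not given: they have to be found in the camera images.
- lid_bar (a point): Middle of the dark bar handle (12 mm thick, 130 long, free between its end arms) of the keeper's clear lid. Shut at the start: level, 72 mm above the table, 45 mm out from the tray. Axes turn with the lid: x along the bar, z the lid's normal (up when shut), y to the hinge line, 225 mm off, 72 mm up. Lid 0.25 kg, swings freely, bar up and over to y; falls shut until past vertical; stop at 109 deg.
- red_cheese: Cheese to take: upright drum in red wax, 52 mm across, 46 high, 0.11 kg, loose on the keeper's inner floor, 8 mm above the table; seen through the lid. Origin: centre of its underside, z up. The keeper is a fixed wooden tray under the lid, 260 mm (along the bar) x 180, 68 high, walls 8; the cheese stands 50 to 72 mm off its centre along the bar, within 14 mm of its middle line.
- yellow_cheese: The same cheese in yellow wax, in the other half of the keeper; centres 100 mm or more apart. Leave it. Origin at the centre of its underside, z up along its axis.
- scale: Fixed grey counter scale (200 x 190 x 46 mm) with a black display bar on its -x side and a flat round steel pan 180 mm across on top. Origin at the centre of its underside on the table; the pan's centre is straight above it, its top 60 mm above the table. z up.

How it is judged:
On the way:
1. the lid is swung up past vertical and stands open (angle between lid_bar's own z axis and vertical above 1.6 rad and contact force between the fingers and anything else below 0.5 N), for 0.2 s.
At the end, for the whole second after the job is handed in: The red cheese stands upright (within 10 degrees) and at rest on the scale's pan, its axis within 66 mm of the pan's centre (wholly on the pan), and the yellow cheese stands upright within 40 mm of where it was (horizontal distance between red_cheese and scale below 0.066 m and z of red_cheese in the frame of scale between 0.055 and 0.066 m and angle between each of red_cheese, yellow_cheese's own z axis and vertical below 0.18 rad and linear speed of red_cheese below 0.02 m/s and distance of yellow_cheese from where it was at the start of the episode below 0.04 m); the robot touches nothing.
It fails at once if the red cheese is dropped or banged onto the scale (over 50 N) (contact force between red_cheese and scale above 50 N).
It fails at once if the yellow cheese is lifted out (height (world z) of yellow_cheese above 0.05 m).
It also fails if it takes over 56 s, if anything falls off the work surface, if the arm or the gripper's body presses on something with over 40 N, if the wrist force passes 120 N, or if a joint passes its speed limit or range.

## Robot

A 6-joint arm with a two-finger parallel gripper is mounted at the origin on the work surface. World frame = base frame: x ahead of the robot, y to its left, z up, the work surface at z = 0. Lengths are in m, angles in rad, forces in N, time in s.
With the tool pointing down it reaches from about 0.375 to 0.925 m from the base axis. Payload 5.7 kg.
Tool frame: the origin (TCP) lies on the centre line of the jaws, within the pads' length; the fingertips stand manip.tip_reach ahead of it and the grasp point (between the pads) lies 8 mm behind it (manip.tip_reach is the distance from the TCP to the fingertips, in m); z points along the fingers, y is the line along which they close (so a half turn about z gives the same grasp; the last joint's range is limited). The gripper opens to 85 mm and grips with 20 to 120 N. Pads are 22 mm wide; open, the fingers measure 114 mm over their backs; the gripper's body (76 mm by 85 mm) begins 54 mm behind the grasp point. The pads swing forward as they close: fully open they stand 13 mm farther back than shut.
Start: joints at [1.224, 0.359, 1.51, -0, 1.272, -0.115], TCP at [0.138, 0.584, 0.242] pointing down, gripper open.
Joint ranges: [-2.97, 2.97], [-1.01, 2.36], [0.21, 2.38], [-0.96, 4.11], [0.2, 2.71], [-2.98, 2.98]. Speed limits (rad/s): [2.39, 2.39, 3.14, 3.14, 3.14, 3.14].

## Interface

Orientations are given as a 3x3 rotation matrix whose columns are the frame's x, y, z axes.
In Python, from workcell import readout, imaging, close_job, models, manip gives the robot as it stands.
- The arm moves only by the tool move_arm, never from a script. Its argument "commands" is a list of rows, each a list of 6 numbers: the shift along the tool's x, y, z scaled (see below), then the turn, a rotation vector about the tool's x, y, z scaled (see below). In form: [[tx, ty, tz, wx, wy, wz], ...]. A call has exactly 5 rows; each row is the pose to reach, as a shift and turn from the pose commanded when the call began, along the tool's axes at that moment; what a row does not reach only later rows make up. The controller multiplies each number of a shift by 0.3 m and each number of a turn by 120 degrees. A row lasts 1/8 s, in which the tool goes at most 62.5 mm and 10.7 degrees, less where a joint would pass 70% of its speed; a pose out of reach is approached as far as the arm can. A call with a number of a shift or a turn outside -1 to 1 is refused whole. A call with a gripper value outside its range is refused whole. "gripper" is the closure, from 0 (fully open) to 1 (shut), set as the call begins (left out, the last holds). The fingers move at their own pace and stop on an object; "newtons" is the grip in N (left out, the last holds). Time passes only in rows, so rows that repeat a pose let the fingers close, or fill a call up. It gives the time, the measured TCP pose, the force, the opening and the grip force at its end, in the units of the state.
- readout.state(): the state, without advancing time (a new reading comes with each control period).
- imaging.get_image(name): name is "side" or "top"; returns a dict with "frame" (400x640x3 uint8, red, green, blue), "z_map" (400x640 float32, m along the optical axis (not along the pixel's ray), 0 where there is no reading), "fx", "fy", "cx", "cy" (pixels), "k1" (the pictures are not rectified: a ray, as slopes to the right and down, at radius r is drawn at 1 + k1 r^2 times it, then the intrinsics apply), "world_to_cam" (4x4, takes a point from world to camera coordinates). Camera axes: x right, y down, z forward; pixel columns grow to the right and rows downward; lengths in m; the calibration is good to about 2 mm. A picture is of the moment at which its call begins.
- close_job(): hands the job in; it is judged then, once.
Trained networks look in a picture, given as the dict that the camera call returned (one of the last four; its "shot" number tells which), for a name from the list of things; names that differ only in an ending like _2 or _b are one class to them, and where a whole thing is asked for, a point or a joint stands for the part that bears it (a point fixed in the world has none). Each returns a list of dicts, best first, with "score" (0 to 1); they miss things now and then, are a little off and sometimes report something else, mostly with a low value. They report only what shows in the picture. A call takes as long as a camera call.
- models.trace(picture, name): "mask" (400x640 bool, what is visible of it) and "location" ([column, row] in pixels, amid what is visible of it).
The state is a dict: "clock": time; "joint_positions": joint angles; "joint_velocities": joint speeds; "tau": joint torques, N m; "eef_pos": TCP position; "tool_rot": TCP orientation; "contact_force": force on the tool from outside, world axes, zero at the start; "ft_torque": the same for the moment, N m; "gripper_width": finger opening in m; "grip_force": force on a finger pad.
Only numpy, scipy, OpenCV 4.12 (cv2) and the standard library are available. Lean on these libraries where they do the work, as an engineer would, in place of code of your own. Each camera call takes 0.05 s, during which the arm holds its last target. There are 200 camera calls.

## Working session

There is one attempt and no reset: what is moved stays moved. The work goes in short steps, Python scripts to look and compute and a tool call to move; the robot and the scene stay as the last step left them, time stands still between calls to the robot, and variables do not carry over. Pictures are saved under pics/ and viewed, at most 10 in all, crops included, and the job is handed in when it is done.

Besides the shell and the picture viewer there is one more tool, called after "Call:" by a JSON object that holds its "method" and its "body", one argument or row to a line. move_arm: Moves the arm, as the interface text tells. Its arguments: {"type":"object","properties":{"commands":{"type":"array"},"gripper":{"type":"number"},"newtons":{"type":"number"}},"required":["commands"]}

```bash
ls; mkdir -p pics; cat > h.py <<'E'
import numpy as np, cv2
from workcell import readout, imaging, close_job, models, manip
def pts(p,mask):
    v,u=np.nonzero(mask&(p["z_map"]>0)); z=p["z_map"][v,u]
    K=np.array([[p["fx"],0,p["cx"]],[0,p["fy"],p["cy"]],[0,0,1.]])
    n=cv2.undistortPoints(np.c_[u,v].astype(np.float64)[:,None],K,np.array([p["k1"],0,0,0.]))[:,0]
    c=np.c_[n*z[:,None],z,np.ones(len(z))]
    return (c@np.linalg.inv(p["world_to_cam"]).T)[:,:3]
E
python3 - <<'E'
from h import *
print(manip.tip_reach, readout.state())
for c in("side","top"):
    p=imaging.get_image(c); im=p["frame"][...,::-1].copy()
    print(c,p["k1"],p["fx"],np.linalg.inv(p["world_to_cam"]).round(3).tolist())
    for n in("lid_bar","red_cheese","yellow_cheese","scale"):
        for r in models.trace(p,n)[:2]:
            q=pts(p,r["mask"]); print(n,round(r["score"],2),np.round(r["location"]),len(q))
            if len(q): print(np.percentile(q,[2,50,98],axis=0).round(3).tolist())
    cv2.imwrite(f"pics/{c}0.png",im)
E
```

```text
pics
0.011 {'clock': 0.0, 'joint_positions': array([ 1.22388442e+00,  3.59531949e-01,  1.51147775e+00,  8.79018312e-06,
        1.27251811e+00, -1.15085018e-01]), 'joint_velocities': array([-8.44728659e-04,  1.78345615e-03, -6.11285827e-04,  5.04871612e-05,
       -1.53017330e-03,  4.31086886e-04]), 'tau': array([-5.35621552e-05, -5.27603745e+01, -2.78619754e+01, -4.58876116e-06,
        1.35225209e-02, -1.40057182e-05]), 'eef_pos': array([0.13761228, 0.58329443, 0.2414203 ]), 'tool_rot': array([[-9.73247610e-01,  2.29757800e-01, -6.65845444e-04],
       [ 2.29758649e-01,  9.73245941e-01, -1.81701651e-03],
       [ 2.30557658e-04, -1.92139073e-03, -9.99998128e-01]]), 'contact_force': array([-0.30567635, -0.4940689 , -0.64405971]), 'ft_torque': array([ 0.00874555,  0.01799076, -0.01084903]), 'grip_force': 0.0, 'gripper_width': 0.08516257009721444}
side -0.07865138427982073 462.4852122040704 [[-0.92, -0.251, 0.3, 0.262], [-0.392, 0.579, -0.715, 0.639], [0.006, -0.775, -0.632, 0.686], [0.0, 0.0, 0.0, 1.0]]
lid_bar 0.57 [284. 282.] 12697
[[0.402, 0.018, 0.068], [0.528, 0.162, 0.075], [0.658, 0.257, 0.078]]
scale 0.6 [350. 184.] 5714
[[0.414, -0.336, 0.008], [0.534, -0.205, 0.047], [0.653, -0.122, 0.063]]
top -0.1572543992446262 498.889520369981 [[-0.028, -0.98, 0.197, 0.376], [-0.999, 0.025, -0.021, -0.049], [0.016, -0.197, -0.98, 0.969], [0.0, 0.0, 0.0, 1.0]]
lid_bar 0.67 [199. 207.] 14525
[[0.406, 0.022, 0.072], [0.53, 0.147, 0.075], [0.658, 0.249, 0.079]]
scale 0.6 [413. 203.] 12366
[[0.421, -0.347, 0.016], [0.54, -0.241, 0.058], [0.666, -0.136, 0.063]]
```

View pics/top0.png

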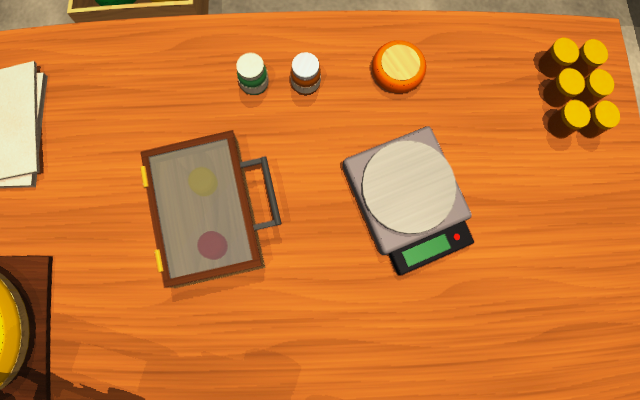

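View pics/side0.png

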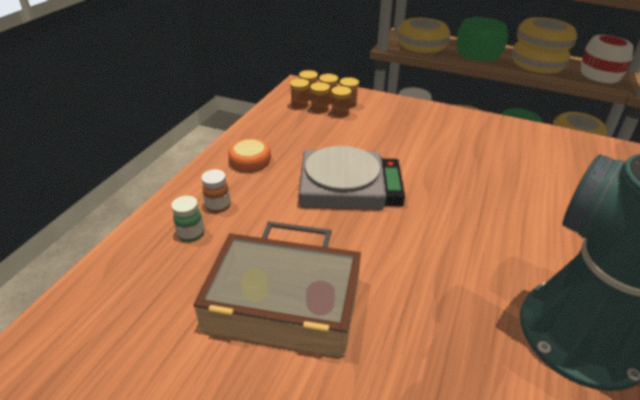

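The top view shows the keeper with its bar on the right (264,158)–(279,225) and hinges on the left. Red is at (212,245), yellow at (202,181), and the pan centre at about (409,187).

```bash
cat >> h.py <<'E'
def ray(p,uv,z):
    K=np.array([[p["fx"],0,p["cx"]],[0,p["fy"],p["cy"]],[0,0,1.]])
    n=cv2.undistortPoints(np.array(uv,float).reshape(-1,1,2),K,np.array([p["k1"],0,0,0.]))[:,0]
    T=np.linalg.inv(p["world_to_cam"]); d=np.c_[n,np.ones(len(n))]@T[:3,:3].T; o=T[:3,3]
    return (o+d*((z-o[2])/d[:,2])[:,None])[:,:2]
def step(Rt,pt):
    s=readout.state(); R=s["tool_rot"]; t=R.T@(np.array(pt)-s["eef_pos"])/.3
    w=cv2.Rodrigues(R.T@np.array(Rt))[0].ravel()/np.radians(120)
    return t.round(3),w.round(3)
E
python3 - <<'E'
from h import *
p=imaging.get_image("top"); im=p["frame"]
m=[r for r in models.trace(p,"lid_bar")][0]["mask"]
cn,_=cv2.findContours(m.astype(np.uint8),0,2); 
q=pts(p,m); r=cv2.minAreaRect(q[:,:2].astype(np.float32)); print("lid+bar rect",r)
print("bar ends",ray(p,[(266,158),(278,225)],.076).round(4).tolist())
print("tray corners",ray(p,[(142,152),(233,131),(264,265),(166,286)],.07).round(4).tolist())
hsv=cv2.cvtColor(im,cv2.COLOR_RGB2HSV)
lab=cv2.cvtColor(im,cv2.COLOR_RGB2LAB).astype(int)
reg=np.zeros(m.shape,bool); reg[160:270,175:235]=1
for n,k in(("red",(lab[...,1]>lab[210,235 if 0 else 190,1]+10)),("yel",(lab[...,2]>lab[215,205,2]+12)&(lab[...,1]<lab[215,205,1]+8))):
    c,l,st,ce=cv2.connectedComponentsWithStats((k&reg).astype(np.uint8))
    i=1+st[1:,4].argmax(); print(n,st[i],ce[i].round(1),ray(p,[ce[i]],.045).round(4))
s=models.trace(p,"scale")[0]["mask"]; q=pts(p,s); q=q[(q[:,2]>.054)]
print("pan",cv2.minEnclosingCircle(q[:,:2].astype(np.float32)),np.median(q,0)); print(ray(p,[(409,187)],.06))
E
```

```text
lid+bar rect ((0.550547182559967, 0.14365722239017487), (0.29185765981674194, 0.2580377459526062), 11.898326873779297)
bar ends [[0.6213, 0.0274], [0.4958, 0.0067]]
tray corners [[0.6417, 0.2648], [0.6776, 0.0903], [0.4249, 0.0333], [0.3903, 0.2111]]
red [198 231  29  29 650] [212.  244.9] [[0.4654 0.1323]]
yel [189 167  28  29 611] [202.3 181.2] [[0.5874 0.1524]]
pan ((0.5657336115837097, -0.23955732583999634), 0.08997571468353271) [ 0.56365008 -0.23812026  0.06046513]
[[ 0.56308318 -0.23853525]]
```

```bash
cat >> h.py <<'E'
A=np.radians(12.1); u=np.array([np.cos(A),np.sin(A),0]); v=np.array([-np.sin(A),np.cos(A),0]); Z=np.array([0,0,1.])
B0=np.array([.560,.018,.072])
def Rt(t):
    a=v*np.sin(t)-Z*np.cos(t); x=-u; return np.c_[x,np.cross(a,x),a]
def bar(th): return B0+.225*v+.225*(-np.cos(th)*v+np.sin(th)*Z)
E
python3 - <<'E'
from h import *
R0=readout.state()["tool_rot"]; T=Rt(np.radians(40)); p0=readout.state()["eef_pos"]
for g in([.38,.40,.29],[.55,.15,.29],[.575,-.10,.26]):
    print(R0.T@(np.array(g)-p0)/.3, step(T,g)[1]); p0=np.array(g)
E
```

```text
[-0.92645434 -0.41123875 -0.15896933] [-0.328  0.074 -0.203]
[-7.42945194e-01 -6.80872963e-01  5.16592543e-05] [-0.328  0.074 -0.203]
[-0.27253659 -0.79189772  0.10005345] [-0.328  0.074 -0.203]
```

Call:
{"method": "move_arm", "body": {
  "commands": [
    [-0.18,-0.08,-0.03,0,0,0],
    [-0.37,-0.16,-0.06,0,0,0],
    [-0.56,-0.25,-0.1,0,0,0],
    [-0.74,-0.33,-0.13,0,0,0],
    [-0.93,-0.41,-0.16,0,0,0]
  ],
  "gripper": 0.62,
  "newtons": 20
}}

```text
clock: 1.27
eef_pos: [0.3825, 0.3989, 0.2909]
tool_rot: [[-0.973, 0.23, 0.001], [0.23, 0.973, 0.001], [-0.0, 0.001, -1.0]]
contact_force: [-0.4, 0.5, -0.0]
gripper_width: 0.0326
grip_force: 0.0
```

Call:
{"method": "move_arm", "body": {
  "commands": [
    [-0.15,-0.14,0,0,0,0],
    [-0.3,-0.27,0,0,0,0],
    [-0.45,-0.41,0,0,0,0],
    [-0.6,-0.54,0,0,0,0],
    [-0.74,-0.68,0,0,0,0]
  ]
}}

```text
clock: 1.9
eef_pos: [0.5515, 0.1489, 0.2905]
tool_rot: [[-0.973, 0.23, 0.001], [0.23, 0.973, 0.0], [-0.001, 0.0, -1.0]]
contact_force: [0.4, 0.2, 0.2]
gripper_width: 0.0323
grip_force: 0.0
```

Call:
{"method": "move_arm", "body": {
  "commands": [
    [-0.05,-0.16,0.02,-0.06,0.015,-0.04],
    [-0.11,-0.32,0.04,-0.13,0.03,-0.08],
    [-0.16,-0.48,0.06,-0.2,0.045,-0.12],
    [-0.22,-0.64,0.08,-0.26,0.06,-0.16],
    [-0.27,-0.79,0.1,-0.328,0.074,-0.203]
  ]
}}

```text
clock: 2.52
eef_pos: [0.5751, -0.1015, 0.2609]
tool_rot: [[-0.977, -0.164, -0.133], [-0.211, 0.746, 0.632], [-0.004, 0.645, -0.764]]
contact_force: [1.3, 2.2, -0.2]
gripper_width: 0.0323
grip_force: 0.0
```

```bash
python3 - <<'E'
from h import *
s=readout.state(); T=Rt(np.radians(40)); a=T[:,2]; print(s["eef_pos"],s["joint_positions"].round(2),s["gripper_width"])
print(step(T,B0-.09*a)); print(step(T,B0+.003*a))
E
```

```text
[ 0.57509468 -0.10151312  0.26092837] [-0.58  0.57  1.33  0.48  1.76 -2.4 ] 0.032318016216730035
(array([-0.033, -0.1  ,  0.439]), array([0.002, 0.001, 0.002]))
(array([-0.032, -0.101,  0.749]), array([0.002, 0.001, 0.002]))
```

Call:
{"method": "move_arm", "body": {
  "commands": [
    [-0.01,-0.03,0.1,0,0,0],
    [-0.02,-0.06,0.2,0,0,0],
    [-0.03,-0.1,0.33,0,0,0],
    [-0.03,-0.1,0.44,0,0,0],
    [-0.03,-0.1,0.44,0,0,0]
  ]
}}

```text
clock: 3.15
eef_pos: [0.5687, -0.0347, 0.1386]
tool_rot: [[-0.977, -0.159, -0.14], [-0.212, 0.747, 0.63], [0.004, 0.645, -0.764]]
contact_force: [0.5, 0.4, -0.3]
gripper_width: 0.0325
grip_force: 0.0
```

```bash
python3 - <<'E'
from h import *
s=readout.state(); T=Rt(np.radians(40)); a=T[:,2]; print(s["eef_pos"]); print(step(T,B0+.003*a))
x=imaging.get_image("side")["frame"][180:330,180:400]; y=imaging.get_image("top")["frame"][100:250,180:400]
cv2.imwrite("pics/pre.png",cv2.resize(np.vstack([x,y]),None,fx=1.8,fy=1.8)[...,::-1])
E
```

```text
[ 0.56873675 -0.03470136  0.13857291]
(array([-0.01 , -0.007,  0.294]), array([ 0.002, -0.002, -0.001]))
```

View pics/pre.png

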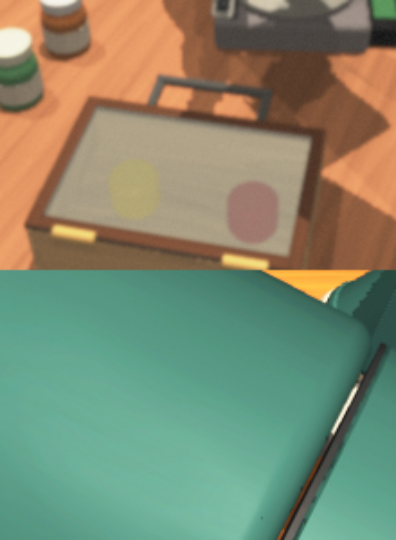

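The crop shows the bar clear at about (298,228) in side pixels, but not the gripper. I'll look at the whole side view.

```bash
python3 - <<'E'
from h import *
p=imaging.get_image("side"); s=readout.state(); im=p["frame"][...,::-1].copy()
for q in(s["eef_pos"],s["eef_pos"]+.011*s["tool_rot"][:,2],B0):
    c=(p["world_to_cam"]@np.r_[q,1])[:3]; n=c[:2]/c[2]; n=n*(1+p["k1"]*(n@n)); px=n*[p["fx"],p["fy"]]+[p["cx"],p["cy"]]; print(px)
    cv2.circle(im,tuple(int(i) for i in px),2,(255,0,255),-1)
cv2.imwrite("pics/pre2.png",im)
E
```

```text
[304.74309873 182.26042013]
[304.03765162 187.73463163]
[299.02358346 226.61029921]
```

View pics/pre2.png

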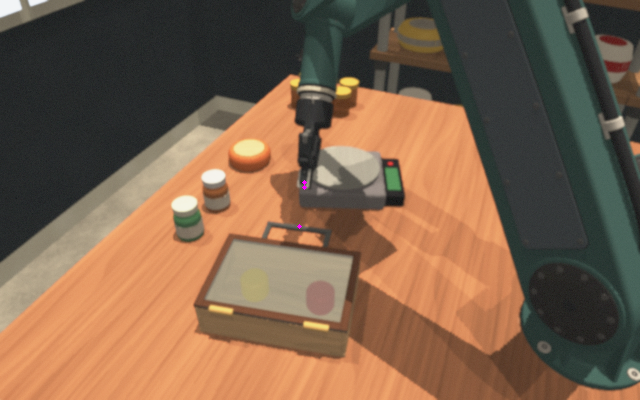

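The tips are at (304,187), in line with the bar at (299,227). I'll advance.

Call:
{"method": "move_arm", "body": {
  "commands": [
    [-0.01,-0.01,0.1,0,0,0],
    [-0.01,-0.01,0.2,0,0,0],
    [-0.01,-0.01,0.27,0,0,0],
    [-0.01,-0.01,0.3,0,0,0],
    [-0.01,-0.01,0.3,0,0,0]
  ]
}}

```text
clock: 3.92
eef_pos: [0.5624, 0.0182, 0.0696]
tool_rot: [[-0.978, -0.161, -0.134], [-0.21, 0.749, 0.628], [-0.001, 0.643, -0.766]]
contact_force: [-0.1, 0.0, -0.9]
gripper_width: 0.0326
grip_force: 0.0
```

```bash
python3 - <<'E'
from h import *
s=readout.state(); print(s["eef_pos"],s["contact_force"]); T=s["tool_rot"]
th=np.radians(np.arange(0,106,5.25))
for i in range(0,20,5): print(np.array([(T.T@(bar(th[i+k])-bar(th[i]))/.3) for k in range(1,6)]).round(3).tolist())
x=imaging.get_image("side")["frame"][120:270,200:400]
cv2.imwrite("pics/cage.png",cv2.resize(x,None,fx=3,fy=3)[...,::-1])
E
```

```text
[0.56238856 0.01817433 0.0696282 ] [-0.13302833  0.04245963 -0.88586096]
[[-0.0, 0.047, -0.051], [-0.0, 0.097, -0.097], [-0.0, 0.152, -0.138], [-0.0, 0.211, -0.174], [-0.0, 0.272, -0.204]]
[[-0.0, 0.064, -0.025], [-0.0, 0.13, -0.044], [-0.0, 0.198, -0.056], [-0.0, 0.266, -0.063], [-0.0, 0.335, -0.063]]
[[-0.0, 0.068, 0.006], [-0.0, 0.136, 0.018], [-0.0, 0.202, 0.037], [-0.0, 0.266, 0.061], [-0.0, 0.328, 0.092]]
[[-0.0, 0.059, 0.036], [-0.0, 0.114, 0.077], [-0.0, 0.165, 0.123], [-0.0, 0.212, 0.173], [-0.0, 0.254, 0.227]]
```

View pics/cage.png

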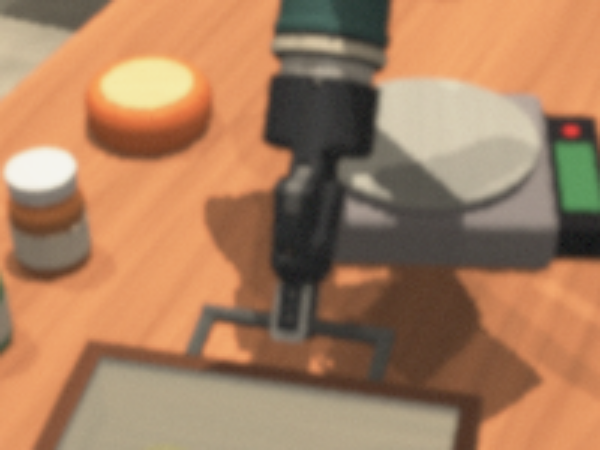

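The upper finger covers the bar at crop (290,325), so the bar is caged. I'll swing it up.

Call:
{"method": "move_arm", "body": {
  "commands": [
    [0,0.047,-0.051,0,0,0],
    [0,0.097,-0.097,0,0,0],
    [0,0.152,-0.138,0,0,0],
    [0,0.211,-0.174,0,0,0],
    [0,0.272,-0.204,0,0,0]
  ]
}}

```text
clock: 4.6
eef_pos: [0.5568, 0.0419, 0.1701]
tool_rot: [[-0.978, -0.161, -0.135], [-0.21, 0.749, 0.629], [-0.0, 0.643, -0.766]]
contact_force: [0.2, 0.2, 0.7]
gripper_width: 0.0323
grip_force: 0.0
```

```bash
python3 - <<'E'
from h import *
s=readout.state(); print(s["eef_pos"],s["contact_force"])
x=imaging.get_image("side")["frame"][60:360,150:450]
cv2.imwrite("pics/up1.png",cv2.resize(x,None,fx=2,fy=2)[...,::-1])
E
```

```text
[0.5567985  0.04185555 0.17014609] [0.18520508 0.1838738  0.67328002]
```

View pics/up1.png

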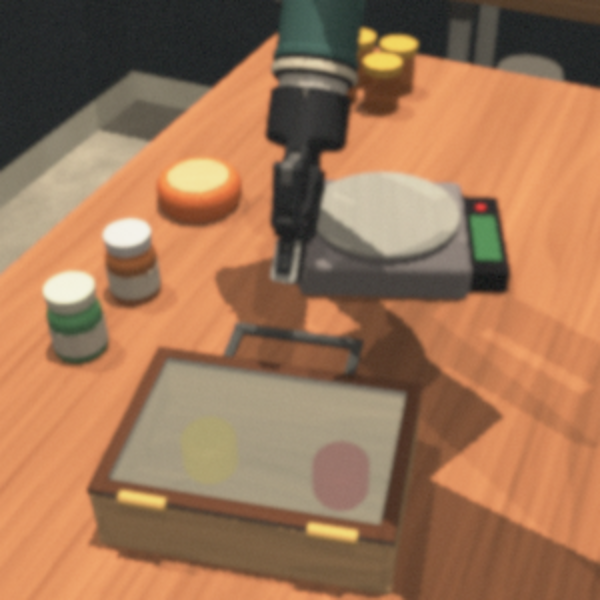

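The bar slipped out: the tips weren't deep enough and the lid is shut again. I'll go back, narrow the jaws and go 15 mm deeper.

```bash
python3 - <<'E'
from h import *
s=readout.state(); T=Rt(np.radians(40)); a=T[:,2]; print(step(T,B0-.06*a)); print(step(T,B0+.018*a))
E
```

```text
(array([ 0.009, -0.278,  0.003]), array([0.   , 0.001, 0.001]))
(array([ 0.009, -0.279,  0.263]), array([0.   , 0.001, 0.001]))
```

Call:
{"method": "move_arm", "body": {
  "commands": [
    [0,-0.08,-0.02,0,0,0],
    [0.01,-0.16,-0.02,0,0,0],
    [0.01,-0.22,-0.01,0,0,0],
    [0.01,-0.28,0,0,0,0],
    [0.01,-0.28,0,0,0,0]
  ],
  "gripper": 0.72
}}

```text
clock: 5.28
eef_pos: [0.567, -0.0229, 0.1126]
tool_rot: [[-0.978, -0.158, -0.136], [-0.209, 0.748, 0.63], [0.002, 0.644, -0.765]]
contact_force: [-0.6, 0.4, -0.1]
gripper_width: 0.0238
grip_force: 0.0
```

Call:
{"method": "move_arm", "body": {
  "commands": [
    [0,0,0.07,0,0,0],
    [0,0,0.14,0,0,0],
    [0,0,0.2,0,0,0],
    [0,0,0.26,0,0,0],
    [0,0,0.26,0,0,0]
  ]
}}

```text
clock: 5.9
eef_pos: [0.5558, 0.0281, 0.0539]
tool_rot: [[-0.977, -0.16, -0.138], [-0.211, 0.748, 0.629], [0.002, 0.644, -0.765]]
contact_force: [-0.2, 0.5, -0.0]
gripper_width: 0.0241
grip_force: 0.0
```

Call:
{"method": "move_arm", "body": {
  "commands": [
    [0,0.047,-0.04,0,0,0],
    [0,0.097,-0.09,0,0,0],
    [0,0.152,-0.13,0,0,0],
    [0,0.211,-0.17,0,0,0],
    [0,0.272,-0.2,0,0,0]
  ]
}}

```text
clock: 6.52
eef_pos: [0.5522, 0.0506, 0.1551]
tool_rot: [[-0.978, -0.162, -0.134], [-0.21, 0.749, 0.629], [-0.001, 0.643, -0.766]]
contact_force: [-0.1, -2.6, -1.2]
gripper_width: 0.024
grip_force: 0.9
```

```bash
python3 - <<'E'
from h import *
s=readout.state(); print(s["eef_pos"],s["contact_force"])
x=imaging.get_image("side")["frame"][60:360,150:450]
cv2.imwrite("pics/up2.png",cv2.resize(x,None,fx=2,fy=2)[...,::-1])
E
```

```text
[0.55219082 0.05056961 0.15513011] [-0.13708721 -2.63522044 -1.23764852]
```

View pics/up2.png

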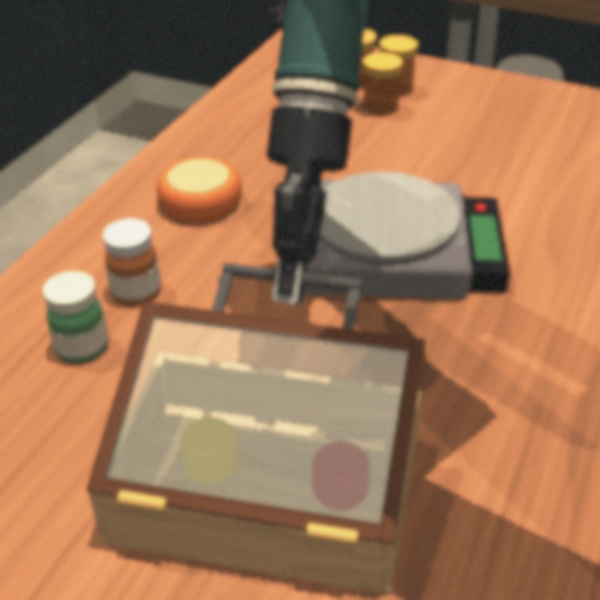

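The lid is rising with the bar caged at crop (290,275). I'll go on along the arc.

Call:
{"method": "move_arm", "body": {
  "commands": [
    [0,0.064,-0.025,0,0,0],
    [0,0.13,-0.044,0,0,0],
    [0,0.198,-0.056,0,0,0],
    [0,0.266,-0.063,0,0,0],
    [0,0.335,-0.063,0,0,0]
  ]
}}

```text
clock: 7.2
eef_pos: [0.5379, 0.1148, 0.2332]
tool_rot: [[-0.978, -0.161, -0.135], [-0.21, 0.749, 0.629], [0.0, 0.643, -0.766]]
contact_force: [0.4, -0.6, -0.1]
gripper_width: 0.0242
grip_force: 0.4
```

Call:
{"method": "move_arm", "body": {
  "commands": [
    [0,0.068,0.006,0,0,0],
    [0,0.136,0.018,0,0,0],
    [0,0.202,0.037,0,0,0],
    [0,0.266,0.061,0,0,0],
    [0,0.328,0.092,0,0,0]
  ]
}}

```text
clock: 7.82
eef_pos: [0.5183, 0.206, 0.2747]
tool_rot: [[-0.978, -0.161, -0.135], [-0.21, 0.749, 0.629], [0.0, 0.643, -0.766]]
contact_force: [0.7, -0.0, -0.4]
gripper_width: 0.0237
grip_force: 0.2
```

Call:
{"method": "move_arm", "body": {
  "commands": [
    [0,0.059,0.036,0,0,0],
    [0,0.114,0.077,0,0,0],
    [0,0.165,0.123,0,0,0],
    [0,0.212,0.173,0,0,0],
    [0,0.254,0.227,0,0,0]
  ]
}}

```text
clock: 8.45
eef_pos: [0.4969, 0.3058, 0.2709]
tool_rot: [[-0.978, -0.161, -0.135], [-0.21, 0.749, 0.629], [0.0, 0.643, -0.766]]
contact_force: [-0.2, 0.9, 0.1]
gripper_width: 0.0237
grip_force: 0.0
```

```bash
python3 - <<'E'
from h import *
s=readout.state(); print(s["eef_pos"],s["contact_force"])
x=imaging.get_image("side")["frame"][:,100:500]
cv2.imwrite("pics/up3.png",cv2.resize(x,None,fx=1.5,fy=1.5)[...,::-1])
E
```

```text
[0.49685778 0.3058244  0.2708882 ] [-0.17763067  0.94090487  0.09254473]
```

View pics/up3.png

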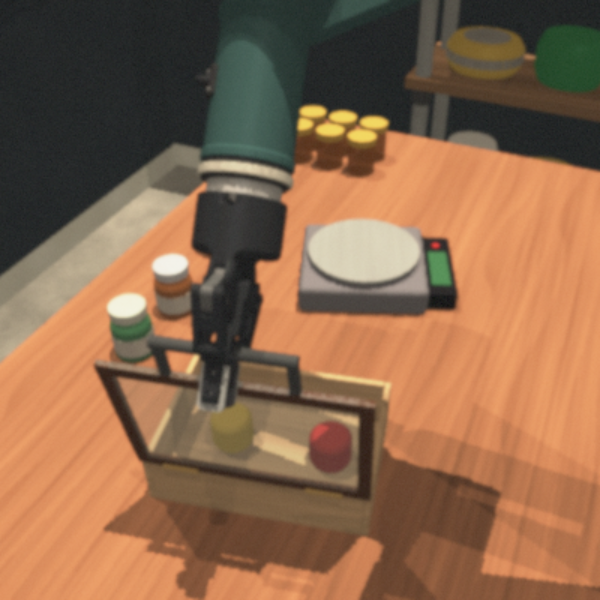

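The lid stands open past vertical, with the bar in the jaws at (220,355) in the crop. I'll open the jaws and withdraw along the tool.

Call:
{"method": "move_arm", "body": {
  "commands": [
    [0,0,0,0,0,0],
    [0,0,0,0,0,0],
    [0,0,0,0,0,0],
    [0,0,0,0,0,0],
    [0,0,0,0,0,0]
  ],
  "gripper": 0.1
}}

```text
clock: 9.12
eef_pos: [0.4975, 0.3042, 0.2713]
tool_rot: [[-0.978, -0.161, -0.135], [-0.21, 0.749, 0.629], [0.0, 0.643, -0.766]]
contact_force: [-0.5, -0.0, 1.1]
gripper_width: 0.0768
grip_force: 0.0
```

Call:
{"method": "move_arm", "body": {
  "commands": [
    [0,0,-0.08,0,0,0],
    [0,0,-0.18,0,0,0],
    [0,0,-0.28,0,0,0],
    [0,0,-0.4,0,0,0],
    [0,0,-0.5,0,0,0]
  ]
}}

```text
clock: 9.75
eef_pos: [0.5178, 0.2093, 0.3872]
tool_rot: [[-0.978, -0.161, -0.135], [-0.21, 0.749, 0.629], [-0.0, 0.643, -0.766]]
contact_force: [0.7, 0.7, -0.2]
gripper_width: 0.0772
grip_force: 0.0
```

```bash
python3 - <<'E'
from h import *
s=readout.state(); print(s["eef_pos"],s["contact_force"])
p=imaging.get_image("side"); im=p["frame"]
R=[]
for n in("red_cheese","yellow_cheese","lid_bar"):
    for r in models.trace(p,n)[:1]:
        q=pts(p,r["mask"]); print(n,round(r["score"],2),np.round(r["location"]),len(q),np.percentile(q,[2,50,98],axis=0).round(3).tolist())
        if n[0]!="l":
            t=q[q[:,2]>.049]; 
            if len(t)>9: print("top",len(t),(t[:,:2].min(0)+t[:,:2].max(0))/2,cv2.minEnclosingCircle(t[:,:2].astype(np.float32)))
cv2.imwrite("pics/open.png",im[...,::-1])
print(step(Rt(0),[.4654,.1323,.28]))
E
```

```text
[0.5177912  0.2092509  0.38715573] [ 0.68605045  0.66693745 -0.24047446]
yellow_cheese 0.49 [254. 272.] 16 [[0.587, 0.139, 0.052], [0.595, 0.141, 0.054], [0.601, 0.145, 0.055]]
top 16 [0.59370851 0.14173338] ((0.5937085151672363, 0.14091280102729797), 0.007974368520081043)
lid_bar 0.66 [257. 295.] 9568 [[0.382, 0.23, 0.073], [0.498, 0.282, 0.191], [0.626, 0.325, 0.291]]
(array([ 0.225, -0.393,  0.131]), array([ 0.333,  0.   , -0.   ]))
```

View pics/open.png

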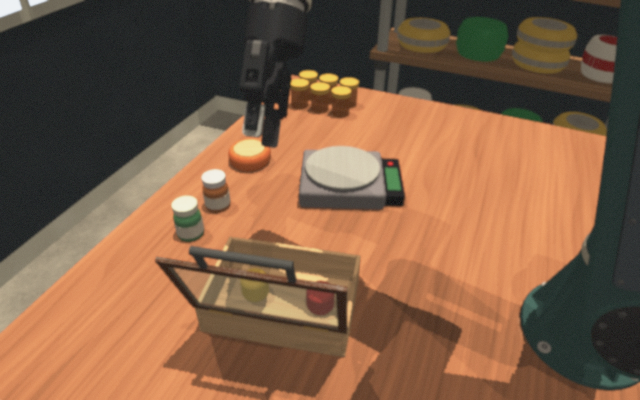

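The lid rests open by itself, with the bar at (245,265) and the red cheese at (320,298). I'll move above the red cheese.

Call:
{"method": "move_arm", "body": {
  "commands": [
    [0.045,-0.08,0,0.066,0,0],
    [0.09,-0.16,0.01,0.133,0,0],
    [0.135,-0.24,0.04,0.2,0,0],
    [0.18,-0.32,0.08,0.266,0,0],
    [0.225,-0.393,0.131,0.333,0,0]
  ]
}}

```text
clock: 10.58
eef_pos: [0.464, 0.1324, 0.2787]
tool_rot: [[-0.977, -0.211, 0.0], [-0.211, 0.977, -0.003], [0.001, -0.003, -1.0]]
contact_force: [-0.8, 0.5, -0.8]
gripper_width: 0.077
grip_force: 0.0
```

```bash
python3 - <<'E'
from h import *
s=readout.state(); print(s["eef_pos"],s["contact_force"],s["joint_positions"].round(2))
print(step(Rt(0),[.4654,.1323,.13]));print(step(Rt(0),[.4654,.1323,.028]))
E
```

```text
[0.46402172 0.13241738 0.27872599] [-0.79574171  0.46008646 -0.76791945] [ 0.14  0.15  1.7  -0.    1.29 -1.65]
(array([-0.005,  0.   ,  0.496]), array([-0.001, -0.   ,  0.001]))
(array([-0.005,  0.001,  0.836]), array([-0.001, -0.   ,  0.001]))
```

Call:
{"method": "move_arm", "body": {
  "commands": [
    [0,0,0.15,0,0,0],
    [-0.005,0,0.3,0,0,0],
    [-0.005,0,0.42,0,0,0],
    [-0.005,0,0.5,0,0,0],
    [-0.005,0,0.56,0,0,0]
  ]
}}

```text
clock: 11.2
eef_pos: [0.4642, 0.1335, 0.1098]
tool_rot: [[-0.977, -0.211, -0.004], [-0.212, 0.977, 0.001], [0.004, 0.002, -1.0]]
contact_force: [0.1, 0.3, 0.3]
gripper_width: 0.0768
grip_force: 0.0
```

```bash
python3 - <<'E'
from h import *
s=readout.state(); print(s["eef_pos"],s["contact_force"])
p=imaging.get_image("side"); im=p["frame"][180:360,180:400]
cv2.imwrite("pics/above.png",cv2.resize(im,None,fx=3,fy=3)[...,::-1])
E
```

```text
[0.4641991  0.13346899 0.10981709] [0.08733611 0.31663488 0.33096878]
```

View pics/above.png

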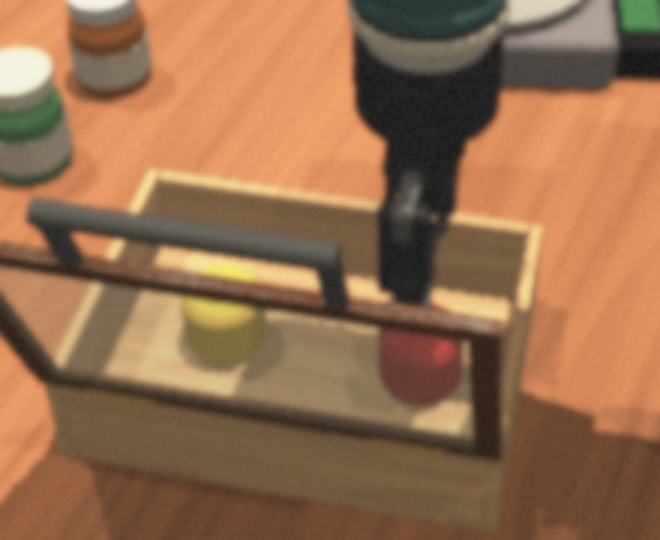

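The gripper at (412,260) is over the red cheese at (420,355), centred to a few millimetres. I'll descend slowly.

Call:
{"method": "move_arm", "body": {
  "commands": [
    [-0.003,-0.003,0.05,0,0,0],
    [-0.003,-0.003,0.11,0,0,0],
    [-0.003,-0.003,0.17,0,0,0],
    [-0.003,-0.003,0.23,0,0,0],
    [-0.003,-0.003,0.27,0,0,0]
  ]
}}

```text
clock: 11.88
eef_pos: [0.4673, 0.1324, 0.0303]
tool_rot: [[-0.978, -0.21, -0.001], [-0.21, 0.978, 0.001], [0.001, 0.001, -1.0]]
contact_force: [1.0, -0.4, 0.1]
gripper_width: 0.0767
grip_force: 0.0
```

Call:
{"method": "move_arm", "body": {
  "commands": [
    [0,0,0,0,0,0],
    [0,0,0,0,0,0],
    [0,0,0,0,0,0],
    [0,0,0,0,0,0],
    [0,0,0,0,0,0]
  ],
  "gripper": 0.6,
  "newtons": 25
}}

```text
clock: 12.5
eef_pos: [0.4678, 0.1323, 0.0314]
tool_rot: [[-0.978, -0.21, 0.0], [-0.21, 0.978, 0.001], [-0.0, 0.001, -1.0]]
contact_force: [-0.2, 0.2, -0.9]
gripper_width: 0.0508
grip_force: 26.2
```

Held at 51 mm with 26 N. I'll lift it and carry it over.

Call:
{"method": "move_arm", "body": {
  "commands": [
    [0,0,-0.07,0,0,0],
    [0,0,-0.19,0,0,0],
    [0,0,-0.33,0,0,0],
    [0,0,-0.47,0,0,0],
    [0,0,-0.57,0,0,0]
  ],
  "newtons": 30
}}

```text
clock: 13.12
eef_pos: [0.468, 0.1322, 0.2042]
tool_rot: [[-0.978, -0.21, 0.002], [-0.21, 0.978, 0.001], [-0.002, 0.001, -1.0]]
contact_force: [0.1, -0.7, -1.1]
gripper_width: 0.0509
grip_force: 31.8
```

Call:
{"method": "move_arm", "body": {
  "commands": [
    [-0.005,-0.09,0,0,0,0],
    [-0.01,-0.22,0,0,0,0],
    [-0.02,-0.36,0,0,0,0],
    [-0.025,-0.5,0,0,0,0],
    [-0.03,-0.64,0,0,0,0]
  ]
}}

```text
clock: 13.75
eef_pos: [0.5168, -0.055, 0.202]
tool_rot: [[-0.978, -0.21, -0.0], [-0.21, 0.978, 0.001], [0.0, 0.001, -1.0]]
contact_force: [1.3, 0.3, -1.1]
gripper_width: 0.0509
grip_force: 31.7
```

Call:
{"method": "move_arm", "body": {
  "commands": [
    [-0.005,-0.14,0,0,0,0],
    [-0.01,-0.28,0,0,0,0],
    [-0.02,-0.42,0,0,0,0],
    [-0.025,-0.55,0,0,0,0],
    [-0.03,-0.64,0,0,0,0]
  ]
}}

```text
clock: 14.38
eef_pos: [0.5661, -0.2412, 0.2015]
tool_rot: [[-0.978, -0.209, -0.001], [-0.209, 0.978, 0.001], [0.0, 0.001, -1.0]]
contact_force: [-0.0, 0.7, -1.2]
gripper_width: 0.0508
grip_force: 31.7
```

```bash
python3 - <<'E'
from h import *
s=readout.state(); print(s["eef_pos"],s["contact_force"],s["gripper_width"])
p=imaging.get_image("side")
for n in("red_cheese","yellow_cheese"):
    for r in models.trace(p,n)[:1]:
        q=pts(p,r["mask"]); print(n,round(r["score"],2),np.percentile(q,[2,50,98],axis=0).round(3).tolist())
print(step(Rt(0),[.5645,-.239,.088]))
E
```

```text
[ 0.56608544 -0.24115107  0.20154739] [-0.00803664  0.70623288 -1.23414792] 0.050760029791485514
red_cheese 0.73 [[0.538, -0.634, -0.001], [0.549, -0.225, 0.201], [0.713, -0.208, 0.225]]
yellow_cheese 0.52 [[0.578, 0.135, 0.052], [0.592, 0.14, 0.054], [0.603, 0.147, 0.056]]
(array([0.004, 0.005, 0.378]), array([ 0.001, -0.   , -0.001]))
```

Now I'll lower it to about 88 mm, then go down slowly.

Call:
{"method": "move_arm", "body": {
  "commands": [
    [0,0,0.1,0,0,0],
    [0,0,0.2,0,0,0],
    [0,0,0.29,0,0,0],
    [0,0,0.35,0,0,0],
    [0,0,0.375,0,0,0]
  ]
}}

```text
clock: 15.15
eef_pos: [0.5653, -0.2383, 0.0883]
tool_rot: [[-0.978, -0.211, -0.002], [-0.211, 0.978, 0.002], [0.001, 0.003, -1.0]]
contact_force: [0.2, 0.6, -1.5]
gripper_width: 0.0506
grip_force: 31.8
```

Call:
{"method": "move_arm", "body": {
  "commands": [
    [0,0,0.003,0,0,0],
    [0,0,0.006,0,0,0],
    [0,0,0.009,0,0,0],
    [0,0,0.011,0,0,0],
    [0,0,0.011,0,0,0]
  ]
}}

```text
clock: 15.78
eef_pos: [0.566, -0.2395, 0.0861]
tool_rot: [[-0.978, -0.21, -0.0], [-0.21, 0.978, 0.001], [-0.0, 0.001, -1.0]]
contact_force: [-0.4, -0.8, -0.8]
gripper_width: 0.0508
grip_force: 31.8
```

Call:
{"method": "move_arm", "body": {
  "commands": [
    [0,0,0.002,0,0,0],
    [0,0,0.004,0,0,0],
    [0,0,0.006,0,0,0],
    [0,0,0.007,0,0,0],
    [0,0,0.007,0,0,0]
  ]
}}

```text
clock: 16.4
eef_pos: [0.5659, -0.2394, 0.0838]
tool_rot: [[-0.978, -0.21, -0.0], [-0.21, 0.978, 0.001], [0.0, 0.001, -1.0]]
contact_force: [0.6, -0.0, 0.1]
gripper_width: 0.0504
grip_force: 31.8
```

Call:
{"method": "move_arm", "body": {
  "commands": [
    [0,0,0.001,0,0,0],
    [0,0,0.002,0,0,0],
    [0,0,0.003,0,0,0],
    [0,0,0.003,0,0,0],
    [0,0,0.003,0,0,0]
  ]
}}

```text
clock: 17.02
eef_pos: [0.566, -0.2394, 0.0834]
tool_rot: [[-0.978, -0.21, -0.0], [-0.21, 0.978, 0.001], [0.0, 0.001, -1.0]]
contact_force: [-0.7, 0.3, 6.1]
gripper_width: 0.0507
grip_force: 32.3
```

It's in contact at 6 N. I'll release and retreat.

Call:
{"method": "move_arm", "body": {
  "commands": [
    [0,0,0,0,0,0],
    [0,0,0,0,0,0],
    [0,0,0,0,0,0],
    [0,0,0,0,0,0],
    [0,0,0,0,0,0]
  ],
  "gripper": 0.1
}}

```text
clock: 17.65
eef_pos: [0.566, -0.2394, 0.0829]
tool_rot: [[-0.978, -0.21, -0.0], [-0.21, 0.978, 0.001], [0.0, 0.001, -1.0]]
contact_force: [-0.0, 0.4, 0.1]
gripper_width: 0.0772
grip_force: 0.0
```

Call:
{"method": "move_arm", "body": {
  "commands": [
    [0,0,-0.06,0,0,0],
    [0,0,-0.15,0,0,0],
    [0,0,-0.28,0,0,0],
    [0,0,-0.42,0,0,0],
    [0,0,-0.55,0,0,0]
  ]
}}

```text
clock: 18.27
eef_pos: [0.5662, -0.2396, 0.251]
tool_rot: [[-0.978, -0.21, 0.001], [-0.21, 0.978, 0.0], [-0.001, -0.0, -1.0]]
contact_force: [0.5, -0.3, -0.9]
gripper_width: 0.077
grip_force: 0.0
```

```bash
python3 - <<'E'
from h import *
p=imaging.get_image("side")
for n in("red_cheese","yellow_cheese","lid_bar"):
    for r in models.trace(p,n)[:1]:
        q=pts(p,r["mask"]); print(n,round(r["score"],2),r["mask"].sum(),np.percentile(q,[5,50,95],axis=0).round(3).tolist())
s=readout.state(); print(s["eef_pos"],s["contact_force"],s["gripper_width"])
E
```

```text
red_cheese 0.91 477 [[0.539, -0.249, 0.067], [0.559, -0.222, 0.094], [0.582, -0.213, 0.107]]
lid_bar 0.77 9740 [[0.39, 0.236, 0.078], [0.499, 0.281, 0.19], [0.618, 0.321, 0.289]]
[ 0.56649959 -0.23983269  0.24983652] [-0.12587073  1.00508051 -0.10279619] 0.07673263364682828
```

```bash
python3 -c "
from h import *
print(close_job())"
```

```text
the job is handed in; nothing more can be done
None
```

The job is handed in at about 18 s of the 56 s limit: the lid stands open and the red cheese stands upright near the pan's centre; the yellow cheese was in place after the lift, but the detector missed it in the last check.

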